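Close the tambourine hoop press

ROBOT

A 6-joint arm with a two-finger parallel gripper is mounted at the origin on the work surface. World frame = base frame: x ahead of the robot, y to its left, z up, the work surface at z = 0. Lengths are in m, angles in degrees, forces in N, time in s.
With the tool pointing down it reaches from about 0.4 to 0.825 m from the base axis. Payload 7 kg.
Tool frame: the origin (TCP) lies midway between the tips of the shut fingers; the grasp point (between the pads) lies ctrl.tcp_to_grasp behind it (ctrl.tcp_to_grasp is the distance from the TCP to the grasp point, in m); z points along the fingers, y is the line along which they close (so a half turn about z gives the same grasp; the last joint's range is limited). The gripper opens to 88 mm and grips with 3 to 60 N. Pads are 19 mm wide; open, the fingers measure 130 mm over their backs; the gripper's body (78 mm by 193 mm) begins 47 mm behind the grasp point.
Start: joints at [-59.066, 20.546, 0.682, 0, -70.136, -16.507], TCP at [0.168, -0.654, 0.227] pointing down, gripper open.
Joint ranges: [-176.03, 176.03], [-82.01, 121.73], [-58.28, 71.71], [-173.87, 95.51], [-174.79, -0.11], [-173.66, 173.66]. Speed limits (degrees/s): [136.94, 136.94, 172.46, 180, 180, 180].

INTERFACE

Orientations are given as [roll, pitch, yaw] about the fixed x, y, z axes, in that order (R = Rz(yaw) Ry(pitch) Rx(roll)).
In Python, from plant import ctrl, imaging, close_job gives the robot as it stands.
- The arm moves only by the shell command python3 -m crank 'ROWS'. ROWS is JSON, a list of rows, each a list of 3 entries, a list of its own where there are three numbers: the shift along the world's x, y, z in m, then the turn, a rotation vector about the world's x, y, z in degrees, then the opening, from -1 (shut) to 1 (fully open), so that 0 is half open. A call has 1 to 12 rows; each row shifts and turns the commanded pose from where the row before left it; what a row does not reach is not made up. A row lasts 1/10 s, in which the tool goes at most 50 mm and 8.59 degrees, less where a joint would pass 70% of its speed; a pose out of reach is approached as far as the arm can. A call is refused whole if a number of a shift passes 0.05 or a number of a turn 8.59, either way. A call with a gripper value outside its range is refused whole. The fingers move at their own pace and stop on an object; the grip force is fixed at half the most. Time passes only in rows, so rows that do not move let the fingers close. It gives the time, the measured TCP pose, the force, the opening and the grip force at its end, in the units of the state.
- ctrl.get_obs(): the state, without advancing time (a new reading comes with each control period).
- imaging.snapshot(name): name is "side" or "top" or "wrist"; returns (picture, depth): 400x640x3 uint8, blue, green, red; 400x640 float32, m along the optical axis (not along the pixel's ray), 0 where there is no reading.
- imaging.camera_model(name): a dict with "mtx" (3x3 intrinsics, pixels), "D" ([k1, k2, p1, p2, k3] as OpenCV has them; the pictures are not rectified), "R" (3x3) and "t" (3): a world point X has camera coordinates R X + t. Camera axes: x right, y down, z forward; pixel columns grow to the right and rows downward; lengths in m; the calibration is good to about 2 mm. A picture is of the moment at which its call begins: read the wrist's pose just before it. camera_model takes no time and is no camera call; for the wrist camera it gives the pose at the moment of the call.
- close_job(): hands the job in; it is judged then, once.
The state is a dict: "clock": time; "joint_pos": joint angles; "qvel": joint speeds; "tau": joint torques, N m; "tool_pos": TCP position; "orientation": TCP orientation; "force": force on the tool from outside, world axes, zero at the start; "moment": the same for the moment, N m; "opening": finger opening in m; "gripper_force": force on a finger pad.
Only numpy, scipy, OpenCV 4.12 (cv2) and the standard library are available. Lean on these libraries where they do the work, as an engineer would, in place of code of your own. Each camera call takes 0.05 s, during which the arm holds its last target. There are 200 camera calls.

TASK

Close the hoop press: lift the clamp plate up and off its storage post and lay it flat on the form, bore over the stud and red-framed hole over red-framed hole. Push the drift pin fully home through the red-framed holes to line the plate up, and with the pin in and not before, fit every bolt from the caddy fully home in a corner hole, whichever you like; then draw out the drift pin and stand it fully home in the caddy's red-framed hole again. Keep the caddy upright and leave the glue bottle, jingles and pliers where they are.

Things in the scene. Friction and masses are not known exactly. Their poses are not given: they have to be found in the camera images.
- form: Hoop press form, fixed: plywood disc (radius 152 mm, 12 mm thick), on it a brown block 186 x 186 mm, top 62 mm above the bench, in a tambourine hoop (outer diameter 278 mm, top 61 mm up). In its top 5 round holes, 19 mm wide, 50 mm deep: 4 at x, y = +-75 mm, and the red-framed drift hole at x = -78 mm, y = 0. Origin: centre of the underside; x, y along the block's sides, z up.
- form_seat (a point): Centre of the form block's top face (62 mm up), where the seated clamp plate's origin belongs; axes as form. A fixed steel stud of 22 mm diameter rises 48 mm from here, its last 12 mm tapered.
- form_drift (a point): Point on the form: centre of the mouth of its red-framed drift hole, on the block's top face.
- stand: Storage post, fixed: dark steel foot 130 x 130 x 12 mm, grey column of 48 mm diameter up to a shoulder 50 mm above the bench, above it a steel post of 20 mm diameter with a tapered tip ending 122 mm above the bench. At the start the clamp plate is on this post, flat on the shoulder. Origin: centre of the underside, z up.
- plate: Clamp plate, loose, 0.35 to 0.6 kg: plywood 196 x 196 x 14 mm, holes as in the form. On its middle a blue square collar to grip: 40 x 40 mm from 14 to 54 mm above the origin, then a 54 x 54 mm rim to 60 mm; a 26 mm square bore through plate and collar takes post or stud. Origin: centre of the plywood's underside; x, y along its sides, z up; drift hole towards -x.
- plate_drift (a point): Point on the plate: centre of its red-framed drift hole, on the top face (14 mm above the plate's underside).
- caddy: Loose, heavy (about 0.9 kg) dark wooden block, 100 mm (its x) x 160 mm (its y) x 70 mm tall, with 5 square through holes of 19 mm: the red-framed one in the middle for the drift pin, and 4 for bolts at x = +-30 mm, y = +-58 mm (some may be empty). Origin: centre of the underside, z up.
- caddy_pin (a point): Point on the caddy: centre of the mouth of its red-framed middle hole, on the top face (70 mm up).
- drift_pin: Drift pin, red grip, 0.12 kg, head up in the caddy's middle hole at the start. Origin: centre of the underside of its flange, z towards the grip. Below: steel shank 16.4 mm diameter, 58 mm long, the last 24 mm tapering to 6 mm. Above: flange 30 mm diameter, 5 mm thick; red neck to grip, 16 mm diameter, from 5 to 48 mm; then a knob flaring to 24 mm diameter, top at 60 mm.
- plate_c0 (a point): Point on the plate: centre of a corner hole, on the top face; at +x +y of the plate's centre.
- plate_c1 (a point): Point on the plate: centre of a corner hole, on the top face; at +x -y of the plate's centre.
- plate_c2 (a point): Point on the plate: centre of a corner hole, on the top face; at -x -y of the plate's centre.
- plate_c3 (a point): Point on the plate: centre of a corner hole, on the top face; at -x +y of the plate's centre.
- bolt0: Clamp bolt, yellow grip, 0.09 kg, head up in the caddy at the start, or absent. Origin: centre of the underside of its flange, z towards the grip. Below: plain steel shank (no thread) 14 mm diameter, 45 mm long, the last 10 mm tapering to 6 mm. Above: flange 30 mm diameter, 5 mm thick; yellow neck to grip, 16 mm diameter, from 5 to 48 mm; then a knob flaring to 24 mm diameter, top at 60 mm.
- bolt1: Clamp bolt, yellow grip, 0.09 kg, head up in the caddy at the start, or absent. Origin: centre of the underside of its flange, z towards the grip. Below: plain steel shank (no thread) 14 mm diameter, 45 mm long, the last 10 mm tapering to 6 mm. Above: flange 30 mm diameter, 5 mm thick; yellow neck to grip, 16 mm diameter, from 5 to 48 mm; then a knob flaring to 24 mm diameter, top at 60 mm.
- bolt2: Clamp bolt, yellow grip, 0.09 kg, head up in the caddy at the start, or absent. Origin: centre of the underside of its flange, z towards the grip. Below: plain steel shank (no thread) 14 mm diameter, 45 mm long, the last 10 mm tapering to 6 mm. Above: flange 30 mm diameter, 5 mm thick; yellow neck to grip, 16 mm diameter, from 5 to 48 mm; then a knob flaring to 24 mm diameter, top at 60 mm.
- bolt3: Clamp bolt, yellow grip, 0.09 kg, head up in the caddy at the start, or absent. Origin: centre of the underside of its flange, z towards the grip. Below: plain steel shank (no thread) 14 mm diameter, 45 mm long, the last 10 mm tapering to 6 mm. Above: flange 30 mm diameter, 5 mm thick; yellow neck to grip, 16 mm diameter, from 5 to 48 mm; then a knob flaring to 24 mm diameter, top at 60 mm.
- glue: Bystander: blue glue bottle, 42 mm diameter, 120 mm tall, standing beyond the form. Origin: centre of its underside.
- jingles: Bystander: stack of brass jingles, 56 mm diameter, 22 mm tall, with a 16 mm hole. Origin: centre of its underside.
- pliers: Bystander: pliers with orange and red handles, 160 mm long along their x, 12 mm thick, lying. Origin: on the bench under their middle.

How it is judged (in metres and radians):
On the way, in this order (a step that is already met when the one before it is completed fails the run):
1. the clamp plate is lifted clear of its storage post (z of plate in the frame of stand above 0.115 m).
2. the clamp plate lies flat on the form, red-framed hole over red-framed hole (horizontal distance between plate and form_seat below 0.006 m and height (world z) of plate below 0.066 m and angle between plate's own z axis and vertical below 0.04 rad and horizontal distance between plate_drift and form_drift below 0.006 m), for 0.3 s.
3. the drift pin is fully home through plate and form, and no bolt is in the press yet (all of step 2 and distance between drift_pin and plate_drift below 0.005 m and angle between drift_pin's own z axis and vertical below 0.08 rad and horizontal distance between each of bolt0, bolt1, bolt2, bolt3 and form above 0.13 m), for 0.2 s.
4. every bolt is fully home in a corner hole while the drift pin is still in (all of step 2 and distance between drift_pin and plate_drift below 0.005 m and angle between drift_pin's own z axis and vertical below 0.08 rad and (distance between bolt0 and plate_c0 below 0.006 m or distance between bolt0 and plate_c1 below 0.006 m or distance between bolt0 and plate_c2 below 0.006 m or distance between bolt0 and plate_c3 below 0.006 m) and angle between each of bolt0, bolt1, bolt2, bolt3's own z axis and vertical below 0.12 rad and (distance between bolt1 and plate_c0 below 0.006 m or distance between bolt1 and plate_c1 below 0.006 m or distance between bolt1 and plate_c2 below 0.006 m or distance between bolt1 and plate_c3 below 0.006 m) and (distance between bolt2 and plate_c0 below 0.006 m or distance between bolt2 and plate_c1 below 0.006 m or distance between bolt2 and plate_c2 below 0.006 m or distance between bolt2 and plate_c3 below 0.006 m) and (distance between bolt3 and plate_c0 below 0.006 m or distance between bolt3 and plate_c1 below 0.006 m or distance between bolt3 and plate_c2 below 0.006 m or distance between bolt3 and plate_c3 below 0.006 m)), for 0.2 s.
5. the drift pin is back in the caddy's red-framed hole (distance between drift_pin and caddy_pin below 0.006 m and angle between drift_pin's own z axis and vertical below 0.12 rad), for 0.2 s.
At the end, for the whole second after the job is handed in: Plate flat on the form (centre and drift hole within 6 mm, underside within 4 mm of the block); each bolt present in a corner hole, flange within 6 mm of its mouth; drift pin in the caddy's middle hole, flange within 6 mm of its mouth; caddy upright; all released and at rest (all of step 2 and all of step 5 and (distance between bolt0 and plate_c0 below 0.006 m or distance between bolt0 and plate_c1 below 0.006 m or distance between bolt0 and plate_c2 below 0.006 m or distance between bolt0 and plate_c3 below 0.006 m) and angle between each of bolt0, bolt1, bolt2, bolt3's own z axis and vertical below 0.12 rad and (distance between bolt1 and plate_c0 below 0.006 m or distance between bolt1 and plate_c1 below 0.006 m or distance between bolt1 and plate_c2 below 0.006 m or distance between bolt1 and plate_c3 below 0.006 m) and (distance between bolt2 and plate_c0 below 0.006 m or distance between bolt2 and plate_c1 below 0.006 m or distance between bolt2 and plate_c2 below 0.006 m or distance between bolt2 and plate_c3 below 0.006 m) and (distance between bolt3 and plate_c0 below 0.006 m or distance between bolt3 and plate_c1 below 0.006 m or distance between bolt3 and plate_c2 below 0.006 m or distance between bolt3 and plate_c3 below 0.006 m) and linear speed of each of plate, drift_pin, bolt0, bolt1, bolt2, bolt3 below 0.03 m/s and angle between caddy's own z axis and vertical below 0.1 rad); the robot touches nothing.
It fails at once if the glue is moved more than 30 mm (distance of glue from where it was at the start of the episode above 0.03 m).
It fails at once if the jingles is moved more than 30 mm (distance of jingles from where it was at the start of the episode above 0.03 m).
It fails at once if the pliers is moved more than 30 mm (distance of pliers from where it was at the start of the episode above 0.03 m).
It fails at once if the caddy is tipped over (angle between caddy's own z axis and vertical above 0.5 rad).
Of bolt0, bolt1, bolt2, bolt3 only 2 to 4 are there at a start; the rules pass over those that are not, and their reading is None.
At some moment in a run one of caddy may be knocked a few centimetres aside while the robot is not near it.
Once in a run the grip may slacken for a moment while it holds something.
It also fails if it takes over 210 s, if anything falls off the work surface, if the arm or the gripper's body presses on something with over 40 N, if the wrist force passes 120 N, or if a joint passes its speed limit or range.

## Working session

There is one attempt and no reset: what is moved stays moved. The work goes in short steps, Python scripts to look and compute and a shell command to move; the robot and the scene stay as the last step left them, time stands still between calls to the robot, and variables do not carry over. Pictures are saved under pics/ and viewed, at most 14 in all, crops included, and the job is handed in when it is done.

```bash
ls; mkdir -p pics
cat > h.py <<'E'
import numpy as np,cv2,json
from plant import ctrl,imaging,close_job
def snap(n,f=None):
    m=imaging.camera_model(n); p,d=imaging.snapshot(n)
    if f: cv2.imwrite('pics/'+f,p)
    return p,d,m
def ray(m,uv):
    uv=np.array(uv,float).reshape(-1,1,2)
    n=cv2.undistortPoints(uv,np.array(m['mtx']),np.array(m['D'])).reshape(-1,2)
    R=np.array(m['R']);t=np.array(m['t']).ravel()
    d=np.c_[n,np.ones(len(n))]@R
    return -R.T@t,d
def onz(m,uv,z):
    c,d=ray(m,uv); return c+d*((z-c[2])/d[:,2])[:,None]
def world(m,d):
    h,w=d.shape; v,u=np.mgrid[:h,:w]
    c,r=ray(m,np.c_[u.ravel(),v.ravel()]); 
    return (c+r*d.ravel()[:,None]).reshape(h,w,3)
def proj(m,X):
    R=np.array(m['R']);t=np.array(m['t']).ravel()
    return cv2.projectPoints(np.array(X,float).reshape(-1,1,3),cv2.Rodrigues(R)[0],t,np.array(m['mtx']),np.array(m['D']))[0].reshape(-1,2)
def st():
    o=ctrl.get_obs(); print({k:np.round(o[k],4).tolist() for k in ['clock','tool_pos','orientation','force','opening','gripper_force','joint_pos']})
E
python3 - <<'E'
from h import *
st();print(ctrl.tcp_to_grasp)
for n in ['top','side']:
    p,d,m=snap(n,n+'0.png'); print(n,np.round(-np.array(m['R']).T@np.array(m['t']).ravel(),3),(d>0).mean())
E
```

```text
pics
{'clock': 0.0, 'tool_pos': [0.168, -0.6532, 0.2256], 'orientation': [179.9034, -0.0079, -165.5795], 'force': [0.1286, 0.455, -0.1957], 'opening': 0.0878, 'gripper_force': 0.0, 'joint_pos': [-59.0652, 20.592, 0.6345, -0.0211, -70.1374, -16.5071]}
0.0188
top [0.418 0.011 1.483] 0.99606640625
side [-0.173  1.     0.902] 0.9958359375
```

View pics/top0.png

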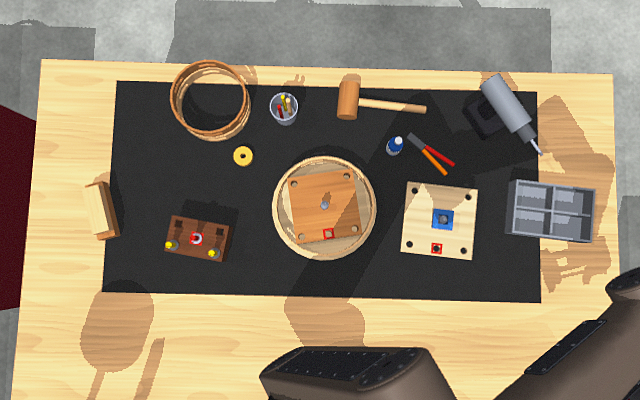

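View pics/side0.png

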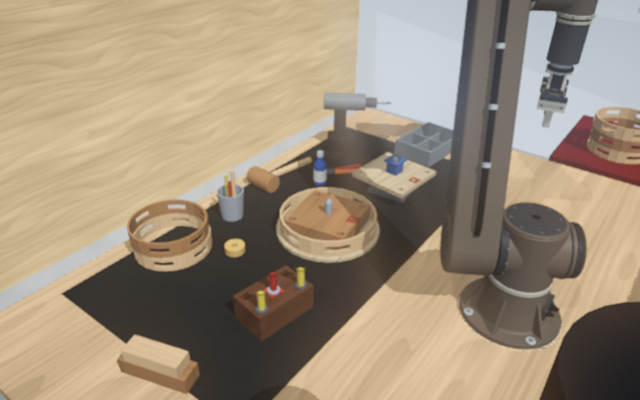

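Top view: the plate collar is at (442,218) with its drift frame at (436,248). The form stud is at (325,203) with its red frame at (328,234). The caddy has the pin at (197,238) and two bolts at (169,245) and (212,254). The side view confirms two bolts and one pin.

```bash
cat >> h.py <<'E'
def blobs(mask,amin=15):
    n,l,s,c=cv2.connectedComponentsWithStats(mask.astype(np.uint8)); return [(s[i,4],c[i]) for i in range(1,n) if s[i,4]>=amin]
def hsv(p): return cv2.split(cv2.cvtColor(p,cv2.COLOR_BGR2HSV))
def red(p): h,s,v=hsv(p); return ((h<5)|(h>174))&(s>190)&(v>120)
def blue(p): h,s,v=hsv(p); return (h>100)&(h<125)&(s>150)&(v>60)
def yellow(p): h,s,v=hsv(p); return (h>24)&(h<34)&(s>190)&(v>140)
def hullc(mask,c,r):
    # min-area rect centre, angle of mask pixels within r of c
    v,u=np.nonzero(mask); k=np.hypot(u-c[0],v-c[1])<r
    return cv2.minAreaRect(np.c_[u[k],v[k]].astype(np.float32))
E
python3 - <<'E'
from h import *
p,d,m=snap('top'); X=world(m,d)
for nm,f in [('red',red),('blue',blue),('yel',yellow)]:
    for a,c in blobs(f(p),8):
        i=tuple(np.round(c[::-1]).astype(int)); print(nm,a,c.round(1),X[i].round(3))
for nm,c,z in [('plate drift',(436,248),.064),('form drift',(328,234),.062)]:
    r=hullc(red(p),c,12); print(nm,r,onz(m,[r[0]],z).round(4))
r=hullc(blue(p),(442,218),20); print('collar',r,onz(m,[r[0]],.11).round(4))
h,s,v=hsv(p)
for nm,c,z in [('plate',(440,220),.064),('form',(325,207),.062),('caddy',(197,240),.07)]:
    M=(v<55); yy,xx=np.mgrid[:400,:640]; M&=np.hypot(xx-c[0],yy-c[1])<60
    print(nm,[(int(a),c2.round(1).tolist(),onz(m,[c2],z)[0,:2].round(4).tolist()) for a,c2 in blobs(M,10) if a<200])
Z=X[:,:,2]
k=(np.abs(Z-.07)<.008); 
yy,xx=np.mgrid[:400,:640];k&=(np.hypot(xx-197,yy-240)<50)
pts=X[k][:,:2]; print('caddy top',cv2.minAreaRect((pts*1000).astype(np.float32)),len(pts))
E
```

```text
red 20 [279.2 108.8] [0.804 0.13  0.122]
red 139 [439.6 155.6] [ 0.707 -0.335  0.015]
red 54 [328.1 233.5] [ 0.471 -0.014  0.012]
red 41 [191.8 237.4] [0.449 0.348 0.122]
red 32 [200.5 239.6] [0.443 0.337 0.078]
red 49 [436.5 248. ] [ 0.44  -0.33   0.001]
blue 117 [394.3 144.9] [ 0.72  -0.19   0.089]
blue 294 [442.6 218.8] [ 0.516 -0.321  0.107]
yel 24 [283.  100.5] [0.831 0.121 0.115]
yel 33 [168.4 244.5] [0.429 0.41  0.121]
yel 29 [211.5 252.6] [0.409 0.297 0.115]
plate drift ((436.4461975097656, 247.93080139160156), (10.046813011169434, 9.674708366394043), 7.125016689300537) [[ 0.439  -0.3137  0.064 ]]
form drift ((328.21624755859375, 233.2972869873047), (10.192737579345703, 10.192737579345703), 80.53767395019531) [[ 0.4711 -0.0137  0.062 ]]
collar ((442.5121765136719, 218.89022827148438), (20.208972930908203, 18.883790969848633), 6.34019136428833) [[ 0.5165 -0.3193  0.11  ]]
plate [(22, [414.2, 190.2], [0.598, -0.2511]), (16, [467.4, 196.8], [0.5837, -0.3997]), (23, [408.9, 243.8], [0.4482, -0.2376]), (18, [435.7, 248.1], [0.4384, -0.3117]), (20, [462.9, 250.0], [0.4352, -0.3865])]
form []
caddy [(23, [178.4, 223.0], [0.4881, 0.4003]), (30, [219.6, 231.3], [0.4684, 0.2859])]
caddy top ((447.6081848144531, 349.09033203125), (162.97219848632812, 99.91607666015625), 80.59002685546875) 1860
```

```bash
python3 -m crank '[[[0.035,0.033,0.007],[0,0,-2],1],[[0.035,0.033,0.007],[0,0,-2],1],[[0.035,0.033,0.007],[0,0,-2],1],[[0.035,0.033,0.007],[0,0,-2],1],[[0.035,0.033,0.007],[0,0,-2],1],[[0.035,0.033,0.007],[0,0,-2],1],[[0.035,0.033,0.007],[0,0,-2],1],[[0.035,0.033,0.007],[0,0,-2],1],[[0.035,0.033,0.007],[0,0,-2],1],[[0.033,0.033,0.007],[0,0,-1.6],1],[[0,0,0],[0,0,0],1],[[0,0,0],[0,0,0],1]]'
python3 - <<'E'
from h import *
st(); p,d,m=snap('wrist','w1.png'); print(-np.array(m['R']).T@np.array(m['t']).ravel()); print(np.round(m['R'],3))
E
```

```text
clock: 1.35
tool_pos: [0.5168, -0.3226, 0.2962]
orientation: [180.0, -0.0, 175.0]
force: [-1.0, 0.1, 0.1]
opening: 0.0873
gripper_force: 0.0
{'clock': 1.35, 'tool_pos': [0.5168, -0.3226, 0.2962], 'orientation': [179.9859, -0.0345, 174.9693], 'force': [-0.9549, 0.1185, 0.1288], 'opening': 0.0873, 'gripper_force': 0.0, 'joint_pos': [-13.6281, 12.3521, -1.6544, -0.0091, -76.0298, -81.4004]}
[ 0.44539095 -0.31507268  0.45412439]
[[ 0.088  0.996 -0.001]
 [ 0.961 -0.085  0.264]
 [ 0.263 -0.024 -0.965]]
```

View pics/w1.png

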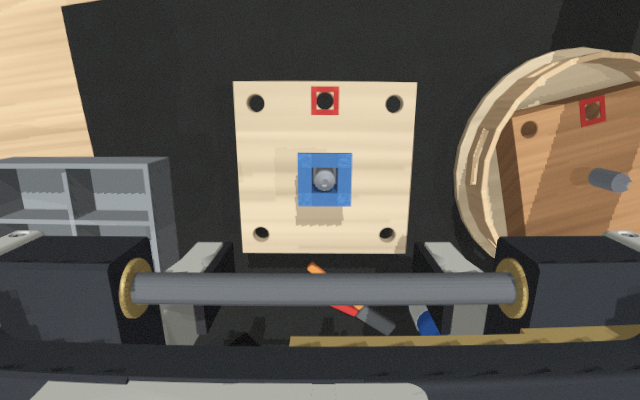

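Wrist view: the plate fills the middle, with the collar at (325,180), the drift frame at (325,100) and corner holes at (256,103), (394,104), (261,233) and (387,233). The form is partly visible on the right, with its frame at (592,111).

Run:
```python
from h import *
p=cv2.imread('pics/w1.png'); m=imaging.camera_model('wrist')
r=hullc(blue(p),(325,180),50); print('collar',r,onz(m,[r[0]],.110).round(4)); b=onz(m,cv2.boxPoints(r),.11); e=np.diff(b,axis=0); print(np.degrees(np.arctan2(e[:,1],e[:,0])).round(1))
r=hullc(red(p),(325,100),25); D=onz(m,[r[0]],.064)[0];print('pd',r,D.round(4))
r=hullc(red(p),(592,111),25); print('fd',r,onz(m,[r[0]],.062).round(4))
g=cv2.cvtColor(p,cv2.COLOR_BGR2GRAY); H=[]
for c in [(256,103),(394,104),(261,233),(387,233)]:
    M=np.zeros_like(g,bool); M[c[1]-13:c[1]+14,c[0]-13:c[0]+14]=g[c[1]-13:c[1]+14,c[0]-13:c[0]+14]<110
    a,c2=max(blobs(M),key=lambda t:t[0]); H.append(onz(m,[c2],.064)[0]); print(a,c2.round(1),H[-1].round(4))
H=np.array(H); print('mean',H.mean(0)); v=(H[0]+H[1]-H[2]-H[3])[:2]; print('yaw',np.degrees(np.arctan2(-v[1],-v[0])), np.linalg.norm(v)/2)
```

```text
collar ((321.2241516113281, 176.68968200683594), (45.86675262451172, 40.11019515991211), 21.801406860351562) [[ 0.5087 -0.3237  0.11  ]]
[152.4  63.1 -25.8]
pd ((0.0, 0.0), (0.0, 0.0), 0.0) [ 0.2929 -0.6499  0.064 ]
fd ((590.5, 105.5), (21.954498291015625, 0.0), -149.93142700195312) [[ 0.4628 -0.0171  0.062 ]]
214 [255.7 102.7] [ 0.4302 -0.3877  0.064 ]
207 [393.4 103.7] [ 0.4445 -0.24    0.064 ]
117 [261.4 232.2] [ 0.5772 -0.4014  0.064 ]
121 [386.5 233. ] [ 0.5915 -0.254   0.064 ]
mean [ 0.51087031 -0.32079702  0.064     ]
yaw -5.393045322232264 0.1476324079674737
```

Run:
```python
from h import *
st(); p,d,m=snap('wrist'); X=world(m,d)
h,s,v=hsv(p); print('blue px',p[165,315],h[165,315],s[165,315],'red',h[90,316],s[90,316],v[90,316],h[100,584],s[100,584],v[100,584])
B=(h>98)&(h<125)&(s>110)&(v>60); R=((h<8)|(h>172))&(s>130)
r=hullc(B,(325,180),45); print('collar',r,onz(m,[r[0]],.110).round(4))
r=hullc(R,(325,100),25); print('pd',r,onz(m,[r[0]],.064).round(4))
r=hullc(R,(592,111),25); print('fd',r,onz(m,[r[0]],.062).round(4))
for c in [(280,110),(370,110),(280,220),(370,225),(310,165),(560,140),(300,40)]: print(c,X[c[1],c[0]].round(4))
# stand post tip / stud tip projections
print(onz(m,[(325,176)],.122))
```

```text
{'clock': 1.4, 'tool_pos': [0.516, -0.3234, 0.2961], 'orientation': [179.9882, -0.0539, 174.8919], 'force': [-0.6989, -0.137, -1.0603], 'opening': 0.0877, 'gripper_force': 0.0, 'joint_pos': [-13.7195, 12.3378, -1.6866, -0.0037, -76.0306, -81.3877]}
blue px [188 130  81] 106 145 red 1 168 214 2 175 162
collar ((325.0, 180.0), (52.0, 52.0), 90.0) [[ 0.5124 -0.3203  0.11  ]]
pd ((325.0, 101.5), (27.0, 26.0), 90.0) [[ 0.4359 -0.3133  0.064 ]]
fd ((592.9807739257812, 110.90384674072266), (27.652376174926758, 27.848491668701172), 78.69007110595703) [[ 0.469  -0.0136  0.062 ]]
(280, 110) [ 0.4403 -0.3625  0.064 ]
(370, 110) [ 0.449  -0.2657  0.0647]
(280, 220) [ 0.5646 -0.3778  0.0625]
(370, 225) [ 0.5801 -0.2728  0.0628]
(310, 165) [ 0.496  -0.3337  0.1102]
(560, 140) [ 0.499  -0.05    0.0612]
(300, 40) [ 0.3603 -0.3364  0.0018]
[[ 0.5061237  -0.31976746  0.122     ]]
```

```bash
python3 -m crank '[[[-0.002,0.004,-0.045],[0,0,0],1],[[0,0,-0.045],[0,0,0],1],[[0,0,-0.045],[0,0,0],1],[[0,0,-0.045],[0,0,0],1],[[0,0,-0.03],[0,0,0],1],[[0,0,-0.016],[0,0,0],1],[[0,0,0],[0,0,0],1],[[0,0,0],[0,0,0],-1],[[0,0,0],[0,0,0],-1],[[0,0,0],[0,0,0],-1],[[0,0,0],[0,0,0],-1],[[0,0,0],[0,0,0],-1]]'
```

```text
clock: 2.65
tool_pos: [0.5147, -0.3201, 0.0715]
orientation: [-180.0, 0.1, 174.8]
force: [0.1, -1.9, 0.5]
opening: 0.0534
gripper_force: 30.3
```

```bash
python3 -m crank '[[[0,0,0],[0,0,0],1],[[0,0,0],[0,0,0],1],[[0,0,-0.003],[0,0,0],1],[[0,0,-0.003],[0,0,0],1],[[0,0,0],[0,0,0],1],[[0,0,0],[0,0,0],-1],[[0,0,0],[0,0,0],-1],[[0,0,0],[0,0,0],-1],[[0,0,0],[0,0,0],-1],[[0,0,0],[0,0,0],-1],[[0,0,0],[0,0,0],-1]]'; python3 -c "
from h import *
snap('wrist','w2.png')"
```

```text
clock: 3.75
tool_pos: [0.5142, -0.32, 0.0646]
orientation: [-180.0, 0.0, 174.8]
force: [0.1, -2.4, 0.8]
opening: 0.0537
gripper_force: 30.1
```

View pics/w2.png

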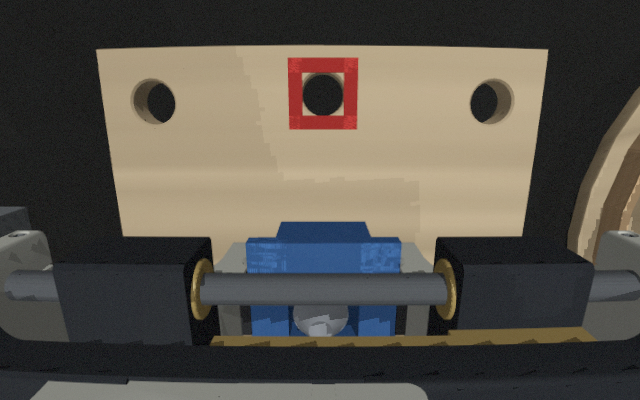

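The fingers close on the 54 mm rim because they are straight, so I'll regrip with the pads centred nearer the rim.

```bash
python3 -m crank '[[[0,0,0],[0,0,0],1],[[0,0,0.003],[0,0,0],1],[[0,0,0.008],[0,0,0],1],[[0,0,0.007],[0,0,0],1],[[0,0,0],[0,0,0],-1],[[0,0,0],[0,0,0],-1],[[0,0,0],[0,0,0],-1],[[0,0,0],[0,0,0],-1],[[0,0,0],[0,0,0],-1],[[0,0,0.005],[0,0,0],-1],[[0,0,0.015],[0,0,0],-1],[[0,0,0.0],[0,0,0],-1]]'
```

```text
clock: 5.0
tool_pos: [0.5148, -0.3199, 0.1037]
orientation: [-180.0, 0.1, 174.8]
force: [1.2, -1.2, -4.4]
opening: 0.0535
gripper_force: 30.0
```

```bash
python3 -m crank '[[[0,0,0.03],[0,0,0],-1],[[0,0,0.03],[0,0,0],-1],[[0,0,0.025],[0,0,0],-1],[[0,0,0.0],[0,0,0],-1],[[0,0,0],[0,0,0],-1]]'
python3 - <<'E'
from h import *
p=cv2.imread('pics/top0.png'); m=imaging.camera_model('top'); g=cv2.cvtColor(p,cv2.COLOR_BGR2GRAY)
cv2.imwrite('pics/form.png',cv2.resize(p[160:265,265:385],None,fx=5,fy=5,interpolation=cv2.INTER_CUBIC))
for c in [(294,181),(347,176),(301,237),(355,230)]:
    w=g[c[1]-8:c[1]+9,c[0]-8:c[0]+9].astype(float); print(c,w.min(),np.median(w))
    M=np.zeros_like(g,bool); M[c[1]-8:c[1]+9,c[0]-8:c[0]+9]=w<0.72*np.median(w)
    for a,c2 in blobs(M,6): print(a,c2.round(1),onz(m,[c2],.062)[0].round(4))
E
```

```text
clock: 5.5
tool_pos: [0.5138, -0.3192, 0.1867]
orientation: [179.9, -0.0, 174.8]
force: [-0.5, 1.5, -5.3]
opening: 0.0533
gripper_force: 30.0
(294, 181) 44.0 159.0
11 [289.8 174.8] [0.6322 0.0984 0.062 ]
16 [292.9 182.1] [0.6119 0.089  0.062 ]
(347, 176) 31.0 151.0
17 [346.5 174.2] [ 0.6383 -0.0609  0.062 ]
(301, 237) 84.0 162.0
8 [299.  235.2] [0.4635 0.0673 0.062 ]
(355, 230) 50.0 125.0
11 [356.5 227.1] [ 0.4905 -0.092   0.062 ]
```

View pics/form.png

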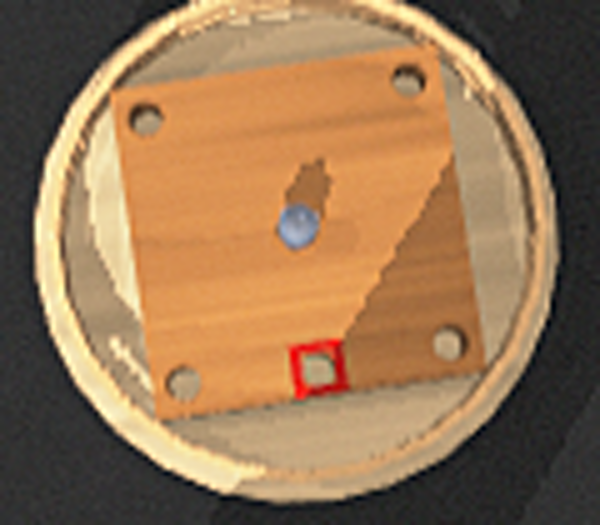

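The crop shows the form's corner holes at (147,118), (408,80), (184,383) and (450,343), the drift frame at (318,369) and the stud tip at (298,226).

Run:
```python
from h import *
m=imaging.camera_model('top')
f=lambda q: np.array(q)/5+np.array([265,160])-.4
H=onz(m,f([(147,118),(408,80),(450,343),(184,383)]),.062)[:,:2]; D=onz(m,f([(318,369)]),.062)[0,:2]
C=onz(m,f([(113,93),(435,42),(485,370),(157,418)]),.062)[:,:2]
print(H.round(4),H.mean(0),C.mean(0),D, onz(m,f([(298,226)]),.108))
M=np.array([(75,75),(75,-75),(-75,-75),(-75,75),(-78,0)])/1000
P=np.r_[H,[D]]
A,_=cv2.estimateAffinePartial2D(M,P); print(A, np.degrees(np.arctan2(A[1,0],A[0,0])),(M@A[:,:2].T+A[:,2]-P).round(4))
print('from drift', D+0.078*np.array([A[0,0],A[1,0]]))
```

```text
[[ 0.6088  0.0859]
 [ 0.6344 -0.0601]
 [ 0.4873 -0.0867]
 [ 0.461   0.0605]] [ 5.47875046e-01 -8.75095232e-05] [ 5.48247584e-01 -2.31314941e-04] [ 0.47081417 -0.01364526] [[ 5.45993608e-01 -6.51504050e-05  1.08000000e-01]]
[[ 9.80990553e-01 -1.73096586e-01  5.47766318e-01]
 [ 1.73096586e-01  9.80990553e-01 -9.87545104e-05]] 10.006881308137087 [[-0.0004  0.0005]
 [-0.0001 -0.0006]
 [-0.0001  0.    ]
 [ 0.0002 -0.    ]
 [ 0.0004  0.    ]]
from drift [ 5.47331432e-01 -1.43729906e-04]
```

```bash
python3 -m crank '[[[0.0035,0.0354,0],[0,0,1.7],-1],[[0.0035,0.0354,0],[0,0,1.7],-1],[[0.0035,0.0354,0],[0,0,1.7],-1],[[0.0035,0.0354,0],[0,0,1.7],-1],[[0.0035,0.0354,0],[0,0,1.7],-1],[[0.0035,0.0354,0],[0,0,1.7],-1],[[0.0035,0.0354,0],[0,0,1.7],-1],[[0.0035,0.0354,0],[0,0,1.7],-1],[[0.0034,0.0354,0],[0,0,1.6],-1],[[0,0,0],[0,0,0],-1],[[0,0,0],[0,0,0],-1],[[0,0,0],[0,0,0],-1]]'
python3 - <<'E'
from h import *
st(); p,d,m=snap('top','top2.png'); cv2.imwrite('pics/c2.png',cv2.resize(p[150:270,255:400],None,fx=4,fy=4,interpolation=cv2.INTER_CUBIC))
p,d,m=snap('wrist','w3.png'); X=world(m,d); h,s,v=hsv(p);R=((h<8)|(h>172))&(s>130)
for a,c in blobs(R,60): print(a,c, X[int(c[1])-13,int(c[0])-26:int(c[0])-20:3].round(4))
E
```

```text
clock: 6.7
tool_pos: [0.5446, -0.0016, 0.1862]
orientation: [-180.0, -0.1, -170.0]
force: [0.9, -0.3, -4.5]
opening: 0.0532
gripper_force: 30.0
{'clock': 6.7, 'tool_pos': [0.5446, -0.0016, 0.1862], 'orientation': [-179.9917, -0.1474, -170.0001], 'force': [0.8738, -0.2624, -4.4981], 'opening': 0.0532, 'gripper_force': 29.9991, 'joint_pos': [20.4382, 10.1843, -19.086, -0.0213, -60.8761, -100.4279]}
2984 [321.91689008  94.42761394] [[ 0.4633 -0.0285  0.1696]
 [ 0.463  -0.0271  0.1698]]
```

View pics/c2.png

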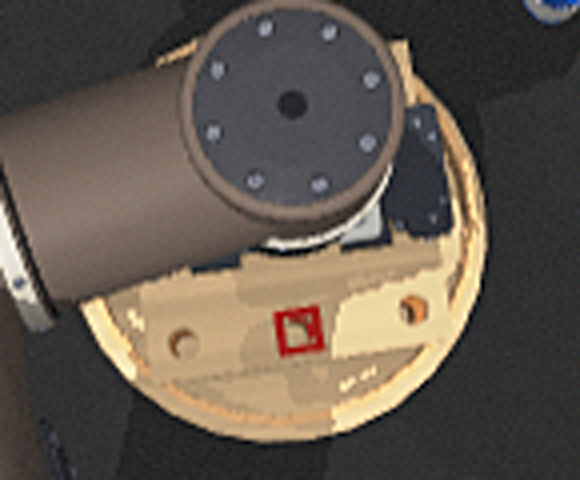

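View pics/w3.png

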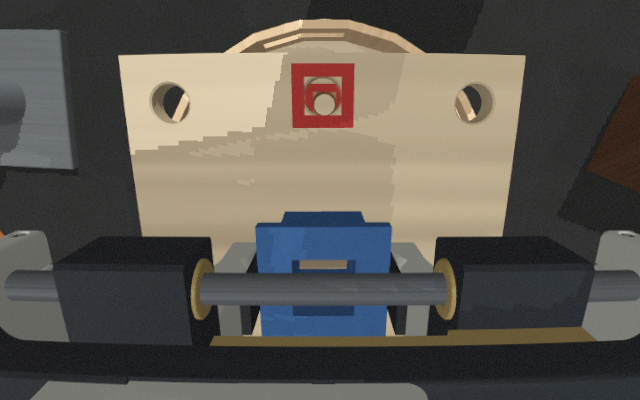

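Top crop: the plate's drift frame is at (299,331). Wrist: the plate's frame is at (322,95), with the form's own red frame and hole visible through it at about (324,103).

Run:
```python
from h import *
m=imaging.camera_model('wrist'); t=imaging.camera_model('top')
p=cv2.imread('pics/w3.png'); h,s,v=hsv(p);R=((h<8)|(h>172))&(s>130)
r=hullc(R,(322,95),50); print(r); z=.168
P=onz(m,[r[0]],z)[0]; F=onz(m,[(324,103.)],.062)[0]; print('wrist plate',P,'form',F,'d',(F-P)[:2])
q=cv2.imread('pics/top2.png'); r=hullc(red(q),(255+299/4,150+331/4),10); Pt=onz(t,[r[0]],z)[0]; print('top plate',r,Pt,'d',np.array([.4709,-.01365])-Pt[:2])
w=p[80:125,295:350]; cv2.imwrite('pics/c3.png',cv2.resize(w,None,fx=10,fy=10,interpolation=cv2.INTER_CUBIC))
```

```text
((321.9999694824219, 95.0), (61.99999237060547, 63.99999237060547), 0.0)
wrist plate [ 0.4675351  -0.01487051  0.168     ] form [ 0.46900201 -0.01348641  0.062     ] d [0.00146691 0.0013841 ]
top plate ((329.270263671875, 232.1216278076172), (10.192737579345703, 11.014732360839844), 80.53767395019531) [ 0.47025769 -0.0144919   0.168     ] d [0.00064231 0.0008419 ]
```

View pics/c3.png

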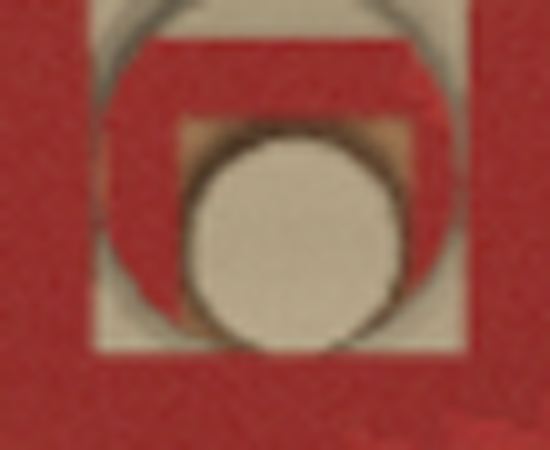

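```bash
python3 -m crank '[[[0.001,0.001,-0.01],[0,0,0],-1],[[0,0,-0.02],[0,0,0],-1],[[0,0,-0.02],[0,0,0],-1],[[0,0,-0.01],[0,0,0],-1],[[0,0,-0.01],[0,0,0],-1],[[0,0,-0.01],[0,0,0],-1],[[0,0,0],[0,0,0],-1]]'
```

```text
clock: 7.5
tool_pos: [0.5459, -0.0004, 0.1063]
orientation: [-180.0, -0.1, -170.0]
force: [-0.6, 0.1, -5.0]
opening: 0.0536
gripper_force: 30.0
```

```bash
python3 -m crank '[[[0,0,-0.006],[0,0,0],-1],[[0,0,-0.005],[0,0,0],-1],[[0,0,0],[0,0,0],-1],[[0,0,0],[0,0,0],-1]]'
python3 - <<'E'
from h import *
p,d,m=snap('wrist','w4.png'); t=imaging.camera_model('top'); h,s,v=hsv(p);R=((h<8)|(h>172))&(s>130)
r=hullc(R,(322,95),50); print(r,onz(m,[r[0]],.076)); X=world(m,d); print(X[80,200],X[80,450],X[180,200],X[180,450])
cv2.imwrite('pics/c4.png',cv2.resize(p[60:135,280:365],None,fx=7,fy=7,interpolation=cv2.INTER_CUBIC))
E
```

```text
clock: 7.9
tool_pos: [0.5466, -0.0001, 0.0967]
orientation: [-180.0, 0.0, -170.0]
force: [0.7, 0.9, -5.1]
opening: 0.0533
gripper_force: 30.0
((321.9999694824219, 95.0), (61.99999237060547, 63.99999237060547), 0.0) [[ 0.46913129 -0.01307739  0.076     ]]
[ 0.47219088 -0.07201238  0.07910128] [0.45123364 0.04647355 0.07827423] [ 0.52144789 -0.06807458  0.07767617] [0.49883331 0.05910579 0.07857333]
```

View pics/c4.png

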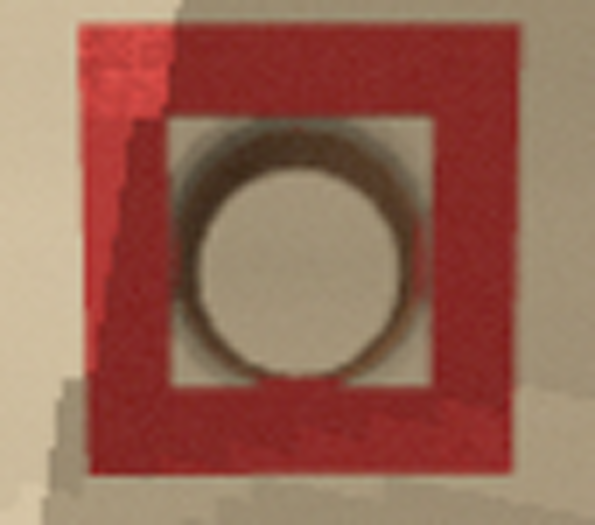

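The holes are nearly concentric, with the plate about 2 mm up. I'll lower and release.

```bash
python3 -m crank '[[[0,0,-0.002],[0,0,0],-1],[[0,0,-0.001],[0,0,0],-1],[[0,0,0],[0,0,0],-1],[[0,0,0],[0,0,0],1],[[0,0,0],[0,0,0],1],[[0,0,0],[0,0,0],1],[[0,0,0.01],[0,0,0],1],[[0,0,0.03],[0,0,0],1],[[0,0,0.03],[0,0,0],1],[[0,0,0],[0,0,0],1]]'
python3 - <<'E'
from h import *
p,d,m=snap('wrist'); h,s,v=hsv(p);R=((h<8)|(h>172))&(s>130)
for a,c in blobs(R,60): r=hullc(R,c,45); print(a,c,r,onz(m,[r[0]],.076))
X=world(m,d); Z=X[:,:,2]; 
k=(np.abs(Z-.076)<.006); P=X[k]; print(np.median(P,0), len(P)); A=np.c_[P[:,:2],np.ones(len(P))]; print(np.linalg.lstsq(A,P[:,2],rcond=None)[0])
t=snap('top')
for a,c in blobs(red(t[0]),25): print(a,c,onz(t[2],[c],.076))
E
```

```text
clock: 8.95
tool_pos: [0.5493, 0.0004, 0.1685]
orientation: [-180.0, 0.4, -169.9]
force: [-0.4, 0.3, -0.1]
opening: 0.0871
gripper_force: 0.0
1240 [322.93709677  95.11129032] ((322.4999694824219, 94.99998474121094), (42.99999237060547, 43.99999237060547), -0.0) [[ 0.46971357 -0.01298623  0.076     ]]
[ 0.51060338 -0.0048877   0.07577448] 47211
[ 2.54703633e-06 -9.31051961e-04  7.57727891e-02]
159 [439.47798742 155.6163522 ] [[ 0.69582477 -0.31868535  0.076     ]]
48 [327.97916667 232.45833333] [[ 0.47286543 -0.01273129  0.076     ]]
```

```bash
python3 -m crank '[[[-0.01,0.035,0.012],[0,0,-2],0],[[-0.01,0.035,0.012],[0,0,-2],0],[[-0.01,0.035,0.012],[0,0,-2],0],[[-0.01,0.035,0.012],[0,0,-2],0],[[-0.01,0.035,0.012],[0,0,-2],0],[[-0.01,0.035,0.012],[0,0,-2],0],[[-0.01,0.035,0.012],[0,0,-2],0],[[-0.01,0.035,0.012],[0,0,-2],0],[[-0.01,0.035,0.012],[0,0,-2],0],[[-0.01,0.035,0.012],[0,0,-2],0],[[0,0,0],[0,0,0],0],[[0,0,0],[0,0,0],0]]'
python3 - <<'E'
from h import *
st();p,d,m=snap('wrist','w5.png'); h,s,v=hsv(p);R=((h<8)|(h>172))&(s>130);Y=(h>22)&(h<36)&(s>130)
for k in (R,Y):
  for a,c in blobs(k,60): print(a,c,world(m,d)[int(c[1]),int(c[0])],onz(m,[c],.128))
E
```

```text
clock: 10.25
tool_pos: [0.4458, 0.3504, 0.2825]
orientation: [-179.9, -0.1, 170.1]
force: [0.0, 0.9, -0.7]
opening: 0.0439
gripper_force: 0.0
{'clock': 10.25, 'tool_pos': [0.4458, 0.3504, 0.2825], 'orientation': [-179.9124, -0.0573, 170.1336], 'force': [0.0029, 0.9364, -0.7345], 'opening': 0.0439, 'gripper_force': 0.0, 'joint_pos': [57.9176, 8.6267, -8.0388, -0.0208, -73.4373, -157.778]}
696 [321.14798851 181.39367816] [0.43856133 0.35014685 0.11725193] [[0.43684042 0.35068001 0.128     ]]
194 [379.5257732  152.39175258] [0.42082276 0.40746375 0.11780252] [[0.41980974 0.40650991 0.128     ]]
182 [263.78571429 152.95604396] [0.40243834 0.30232064 0.11807523] [[0.40255898 0.30473305 0.128     ]]
```

View pics/w5.png

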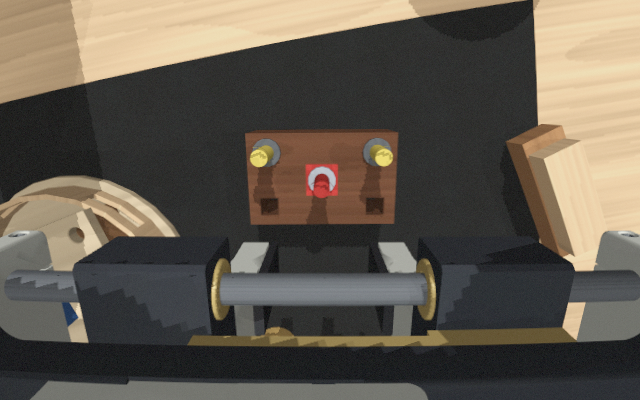

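The wrist view has the caddy face corners at (247,131), (397,132), (395,222) and (251,224), the pin knob at (321,187) and the bolt knobs at (260,158) and (383,157).

```bash
cat >> h.py <<'E'
def caddy(m,cor,holes=None):
    # corners of top face in pixels, order: (-x,-y),( -x,+y),(+x,+y),(+x,-y)
    P=onz(m,cor,.07)[:,:2]; M=np.array([(-50,-80),(-50,80),(50,80),(50,-80)])/1000
    A,_=cv2.estimateAffinePartial2D(M,P); a=np.arctan2(A[1,0],A[0,0])
    print('caddy',A[:,2].round(4),np.degrees(a).round(2),'scale',np.hypot(*A[:,0]).round(3)); return A
E
python3 - <<'E'
from h import *
m=imaging.camera_model('wrist'); p=cv2.imread('pics/w5.png'); h,s,v=hsv(p);R=((h<8)|(h>172))&(s>130)
A=caddy(m,[(247,131),(397,132),(395,222),(251,224)])
r=hullc(R,(321,181),24); print('frame',r,onz(m,[r[0]],.07))
print('pin knob',onz(m,[(321.5,187)],.13),'bolts',onz(m,[(260,158),(383,157)],.13))
for q in [(-.03,-.058),(-.03,.058)]: print(A[:,:2]@q+A[:,2])
E
```

```text
Traceback (most recent call last):
  File "h.py", line 37, in caddy
    A,_=cv2.estimateAffinePartial2D(M,P); a=np.arctan2(A[1,0],A[0,0])
        ~~~~~~~~~~~~~~~~~~~~~~~~~~~^^^^^
cv2.error: OpenCV(4.12.0) /io/opencv/modules/calib3d/src/ptsetreg.cpp:1108: error: (-215:Assertion failed) count >= 0 && to.checkVector(2) == count in function 'estimateAffinePartial2D'
```

```bash
sed -i 's/estimateAffinePartial2D(M,P)/estimateAffinePartial2D(M,P.copy())/; s/P=onz(m,cor,.07)\[:,:2\]/P=np.ascontiguousarray(onz(m,cor,.07)[:,:2])/' h.py
python3 - <<'E'
from h import *
m=imaging.camera_model('wrist'); p=cv2.imread('pics/w5.png'); h,s,v=hsv(p);R=((h<8)|(h>172))&(s>130)
A=caddy(m,[(247,131),(397,132),(395,222),(251,224)])
r=hullc(R,(321,181),24); print('frame',r,onz(m,[r[0]],.07))
print('pin knob',onz(m,[(321.5,187)],.13),'bolts',onz(m,[(260,158),(383,157)],.13))
for q in [(-.03,-.058),(-.03,.058)]: print(A[:,:2]@q+A[:,2])
E
```

```text
caddy [0.4457 0.3492] -9.62 scale 0.994
frame ((321.5, 180.5), (35.0, 33.0), 90.0) [[0.44750323 0.34785911 0.07      ]]
pin knob [[0.44175377 0.34932733 0.13      ]] bolts [[0.40629287 0.30001454 0.13      ]
 [0.42431232 0.40789109 0.13      ]]
[0.40669526 0.29733491]
[0.42597347 0.41105025]
```

```bash
python3 -m crank '[[[-0.001,-0.001,-0.04],[0,0,0],0],[[0,0,-0.04],[0,0,0],0],[[0,0,-0.04],[0,0,0],0],[[0,0,-0.04],[0,0,0],0],[[0,0,-0.03],[0,0,0],0],[[0,0,0],[0,0,0],0],[[0,0,0],[0,0,0],-1],[[0,0,0],[0,0,0],-1],[[0,0,0],[0,0,0],-1],[[0,0,0],[0,0,0],-1],[[0,0,0],[0,0,0],-1]]'
```

```text
clock: 11.4
tool_pos: [0.4463, 0.3495, 0.0953]
orientation: [179.9, 0.1, 170.1]
force: [-0.4, -0.5, 7.1]
opening: 0.022
gripper_force: 30.0
```

```bash
python3 -m crank '[[[0,0,0.01],[0,0,0],-1],[[0,0,0.02],[0,0,0],-1],[[0,0,0.02],[0,0,0],-1],[[0,0,0.02],[0,0,0],-1],[[0,0,0.02],[0,0,0],-1],[[0,0,0.02],[0,0,0],-1],[[0,0,0],[0,0,0],-1],[[0,0,0],[0,0,0],-1]]'; python3 -c "
from h import *
snap('wrist','w6.png')"
```

```text
clock: 12.2
tool_pos: [0.4453, 0.349, 0.2041]
orientation: [179.9, 0.0, 170.0]
force: [0.6, 0.5, -1.9]
opening: 0.0232
gripper_force: 3.0
```

View pics/w6.png

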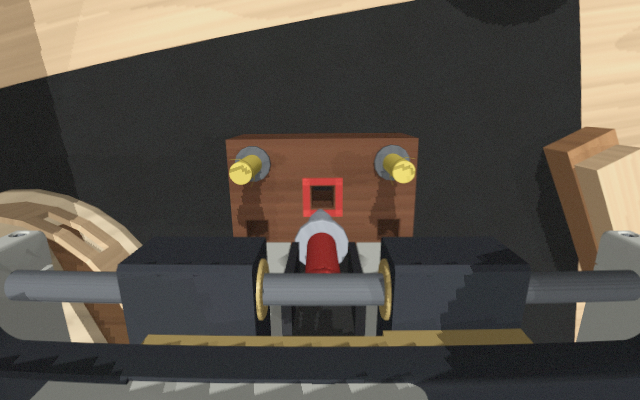

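The pin hangs in the grip with its flange at (322,245), clear of the caddy. The grip reads 3 N, so the slackening is happening now and I'll wait for it to recover.

```bash
python3 -m crank '[[[0,0,0],[0,0,0],-1],[[0,0,0],[0,0,0],-1],[[0,0,0],[0,0,0],-1],[[0,0,0],[0,0,0],-1],[[0,0,0],[0,0,0],-1],[[0,0,0],[0,0,0],-1]]'
python3 - <<'E'
from h import *
st();p,d,m=snap('wrist','w7.png'); X=world(m,d); print(X[238,305:342:6].round(4)); print(X[258:270:4,322].round(4))
g=p[190:290,270:375]; cv2.imwrite('pics/c7.png',cv2.resize(g,None,fx=5,fy=5))
E
```

```text
clock: 12.85
tool_pos: [0.4455, 0.3489, 0.2035]
orientation: [-180.0, -0.0, 170.0]
force: [0.3, -0.1, -0.7]
opening: 0.0215
gripper_force: 30.0
{'clock': 12.85, 'tool_pos': [0.4455, 0.3489, 0.2035], 'orientation': [-179.9936, -0.0041, 170.0243], 'force': [0.2815, -0.1366, -0.6667], 'opening': 0.0215, 'gripper_force': 29.9999, 'joint_pos': [57.8747, 11.2873, -15.2666, -0.0015, -63.4535, -157.8497]}
[[0.4396 0.3409 0.1826]
 [0.4393 0.3444 0.1849]
 [0.4383 0.3479 0.1893]
 [0.4379 0.3512 0.1918]
 [0.4398 0.354  0.1882]
 [0.4422 0.357  0.1831]
 [0.4433 0.3602 0.1818]]
[[0.4384 0.3506 0.2155]
 [0.4379 0.3508 0.2212]
 [0.4382 0.3507 0.2245]]
```

View pics/c7.png

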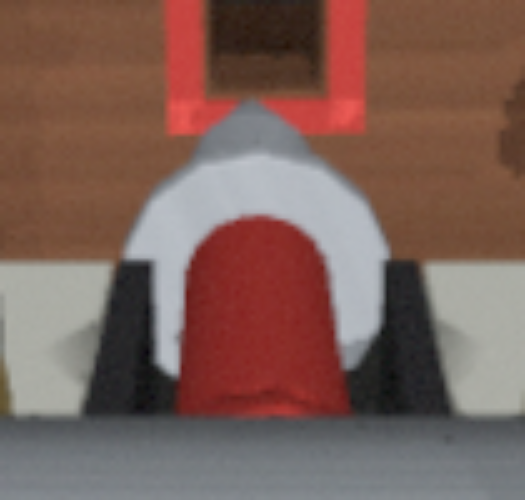

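Run:
```python
from h import *
m=imaging.camera_model('wrist')
for z in (.119,): print('tip',onz(m,[(320.4,211)],z))
print('neck at flange',onz(m,[(270+257/5,190+215/5)],.182),'flange back',onz(m,[(321.3,190+260/5)],.182))
print('expected px of tip for axis (.4455,.3505):',proj(m,[[.4455,.3505,.119],[.4455,.3489,.119],[.4455,.3505,.182],[.4455,.3489,.182]]))
```

```text
tip [[0.44418917 0.3480403  0.119     ]]
neck at flange [[0.4385342  0.35015844 0.182     ]] flange back [[0.44367538 0.34918735 0.182     ]]
expected px of tip for axis (.4455,.3505): [[324.07092167 212.14790683]
 [321.89032996 212.51661717]
 [324.23591804 244.6726615 ]
 [321.36756343 245.14420398]]
```

```bash
python3 -m crank '[[[0,0,0.03],[0,0,0],-1],[[0,0,0.03],[0,0,0],-1],[[0.0024,-0.0362,0],[0,0,2],-1],[[0.0024,-0.0362,0],[0,0,2],-1],[[0.0024,-0.0362,0],[0,0,2],-1],[[0.0024,-0.0362,0],[0,0,2],-1],[[0.0024,-0.0362,0],[0,0,2],-1],[[0.0024,-0.0362,0],[0,0,2],-1],[[0.0024,-0.0362,0],[0,0,2],-1],[[0.0024,-0.0362,0],[0,0,2],-1],[[0.0024,-0.0362,0],[0,0,2],-1],[[0.0024,-0.0362,0],[0,0,2],-1]]'; python3 -m crank '[[[0,0,-0.035],[0,0,0],-1],[[0,0,-0.035],[0,0,0],-1],[[0,0,0],[0,0,0],-1],[[0,0,0],[0,0,0],-1]]'
python3 - <<'E'
from h import *
st();p,d,m=snap('wrist','w8.png')
g=p[170:290,260:380]; cv2.imwrite('pics/c8.png',cv2.resize(g,None,fx=5,fy=5))
print('hole px exp',proj(m,[[.470,-.013,.076]]),'here axis',proj(m,[[*ctrl.get_obs()['tool_pos'][:2],.076],[*ctrl.get_obs()['tool_pos'][:2],.108]]))
E
```

```text
clock: 14.1
tool_pos: [0.4694, -0.0145, 0.2639]
orientation: [180.0, 0.0, -169.9]
force: [1.0, -0.5, -1.1]
opening: 0.0219
gripper_force: 30.0
clock: 14.5
tool_pos: [0.4698, -0.0133, 0.1943]
orientation: [-179.9, -0.0, -169.9]
force: [0.5, -0.5, -1.1]
opening: 0.0214
gripper_force: 30.0
{'clock': 14.5, 'tool_pos': [0.4698, -0.0133, 0.1943], 'orientation': [-179.9483, -0.0345, -169.9469], 'force': [0.5045, -0.4629, -1.1068], 'opening': 0.0214, 'gripper_force': 30.0, 'joint_pos': [22.5059, 2.4118, -27.0024, 0.0493, -60.6307, -102.477]}
hole px exp [[322.19227601 200.77021335]] here axis [[322.21807431 201.46541934]
 [322.02643554 212.59768282]]
```

View pics/c8.png

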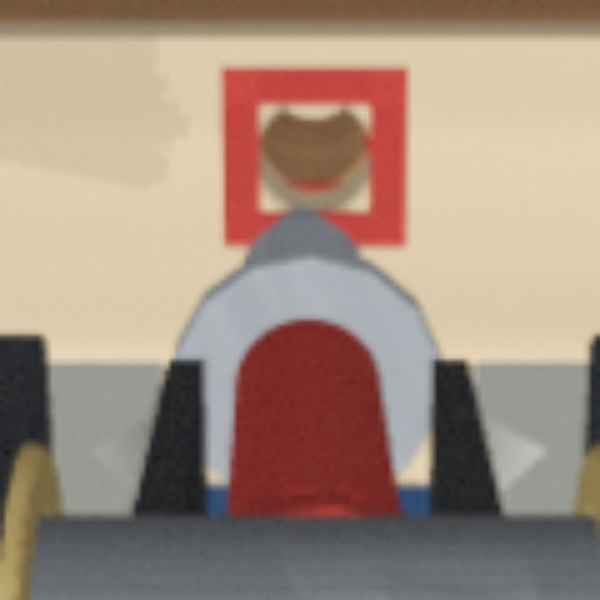

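```bash
python3 -m crank '[[[0,0.0005,-0.03],[0,0,0],-1],[[0,0,-0.02],[0,0,0],-1],[[0,0,-0.01],[0,0,0],-1],[[0,0,-0.01],[0,0,0],-1],[[0,0,-0.01],[0,0,0],-1],[[0,0,0],[0,0,0],-1]]'
```

```text
clock: 15.15
tool_pos: [0.4693, -0.0126, 0.113]
orientation: [-180.0, -0.1, -170.0]
force: [-0.4, 0.2, -0.4]
opening: 0.022
gripper_force: 30.0
```

```bash
python3 -m crank '[[[0,0,-0.004],[0,0,0],-1],[[0,0,-0.004],[0,0,0],-1],[[0,0,-0.003],[0,0,0],-1],[[0,0,0],[0,0,0],-1]]'
```

```text
clock: 15.55
tool_pos: [0.4694, -0.0127, 0.1023]
orientation: [-180.0, -0.0, -170.0]
force: [0.2, 0.7, -1.6]
opening: 0.0217
gripper_force: 30.0
```

Little resistance so far. I'll push down a bit further, then release.

```bash
python3 -m crank '[[[0,0,-0.002],[0,0,0],-1],[[0,0,-0.002],[0,0,0],-1],[[0,0,0],[0,0,0],0],[[0,0,0],[0,0,0],0],[[0,0,0],[0,0,0],0],[[0,0,0.02],[0,0,0],0],[[0,0,0.04],[0,0,0],0],[[0,0,0.04],[0,0,0],0],[[0,0,0.03],[0,0,0],0],[[0,0,0],[0,0,0],0],[[0,0,0],[0,0,0],0]]';python3 - <<'E'
from h import *
p,d,m=snap('wrist','w9.png'); X=world(m,d)
cv2.imwrite('pics/c9.png',cv2.resize(p[130:250,240:400],None,fx=4,fy=4))
Z=X[150:240,270:380]; k=np.hypot(Z[:,:,0]-.4705,Z[:,:,1]+.013)<.02; z=Z[k][:,2]; print(np.histogram(z,bins=[.06,.07,.073,.076,.079,.082,.085,.09,.12,.13,.135,.14,.15]))
E
```

```text
clock: 16.65
tool_pos: [0.4696, -0.0124, 0.2288]
orientation: [180.0, 0.1, -170.0]
force: [0.4, -0.8, -0.7]
opening: 0.0437
gripper_force: 0.0
(array([  0,   0, 251, 307, 400,  26,  26, 128, 335,  21,   6,   0]), array([0.06 , 0.07 , 0.073, 0.076, 0.079, 0.082, 0.085, 0.09 , 0.12 ,
       0.13 , 0.135, 0.14 , 0.15 ]))
```

View pics/c9.png

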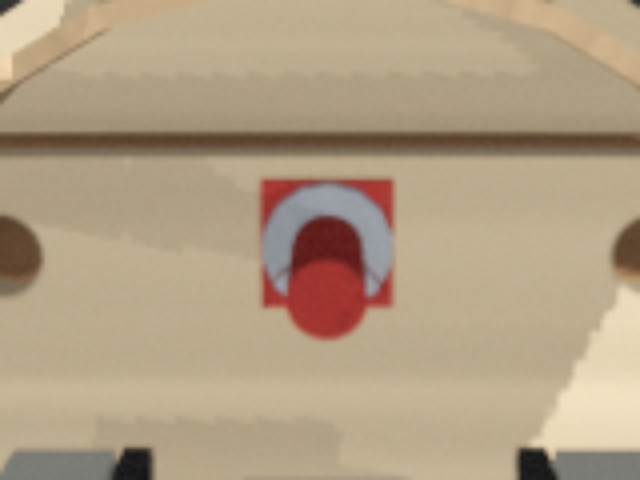

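The pin's flange is flat on the plate's red frame at (327,240), so it is home. Next come the bolts. I've used all 14 pictures, so from here I'll rely on numbers only.

```bash
python3 -m crank '[[[0,0.036,0.03],[0,0,-2],0],[[-0.002,0.036,0.024],[0,0,-2],0],[[-0.002,0.036,0],[0,0,-2],0],[[-0.002,0.036,0],[0,0,-2],0],[[-0.003,0.036,0],[0,0,-2],0],[[-0.003,0.036,0],[0,0,-2],0],[[-0.003,0.036,0],[0,0,-2],0],[[-0.003,0.036,0],[0,0,-2],0],[[-0.003,0.036,0],[0,0,-2],0],[[-0.003,0.038,0],[0,0,-2],0],[[0,0,0],[0,0,0],0],[[0,0,0],[0,0,0],0]]'
cat > look.py <<'E'
from h import *
st();p,d,m=snap('wrist'); X=world(m,d); h,s,v=hsv(p)
g=(h>22)&(h<36)&(s>130)
for a,c in blobs(g,60):
    vv,uu=np.mgrid[:400,:640]; k=g&(np.hypot(uu-c[0],vv-c[1])<25); P=X[k]; t=P[P[:,2]>.122]
    # knob top: lower (farther) end of blob
    print('bolt',a,c.round(1),'top pts',len(t),t.mean(0).round(4) if len(t) else '', 'zmax',np.percentile(P[:,2],98).round(4))
R=((h<8)|(h>172))&(s>130)
for a,c in blobs(R,100): r=hullc(R,c,26); print('red',a,r,onz(m,[r[0]],.07)[0].round(4))
k=(np.abs(X[:,:,2]-.07)<.004); k[235:]=0
k=k&(h<15)&(v<140); n,l,s2,c=cv2.connectedComponentsWithStats(cv2.morphologyEx(k.astype(np.uint8),cv2.MORPH_CLOSE,np.ones((5,5))))
i=1+np.argmax(s2[1:,4]); P=X[(l==i)&k][:,:2]; print('caddy',cv2.minAreaRect((P*1000).astype(np.float32)))
E
python3 look.py
```

```text
clock: 17.9
tool_pos: [0.4448, 0.3497, 0.2803]
orientation: [-179.8, -0.1, 170.1]
force: [-0.4, -0.4, -0.3]
opening: 0.044
gripper_force: 0.0
{'clock': 17.9, 'tool_pos': [0.4448, 0.3497, 0.2803], 'orientation': [-179.7991, -0.1006, 170.1191], 'force': [-0.3984, -0.3905, -0.3162], 'opening': 0.044, 'gripper_force': 0.0, 'joint_pos': [57.9758, 8.6447, -8.3028, -0.0182, -73.2764, -157.8513]}
bolt 207 [396.6 150.2] top pts 13 [0.4152 0.4145 0.1519] zmax 0.1286
bolt 161 [280.4 151.1] top pts 6 [0.3996 0.3216 0.1285] zmax 0.1279
red 729 ((337.5, 178.0), (32.0, 33.0), 90.0) [0.446  0.3651 0.07  ]
caddy ((446.1953430175781, 365.55316162109375), (159.9882049560547, 101.00840759277344), 80.97931671142578)
```

```bash
python3 -m crank '[[[-0.019,-0.0185,0],[0,0,0],0],[[-0.019,-0.0185,-0.01],[0,0,0],0],[[0,0,-0.04],[0,0,0],0],[[0,0,-0.04],[0,0,0],0],[[0,0,-0.04],[0,0,0],0],[[0,0,-0.035],[0,0,0],0],[[0,0,-0.022],[0,0,0],0],[[0,0,0],[0,0,0],-1],[[0,0,0],[0,0,0],-1],[[0,0,0],[0,0,0],-1],[[0,0,0],[0,0,0],-1],[[0,0,0],[0,0,0],-1]]'
```

```text
clock: 19.15
tool_pos: [0.4082, 0.3129, 0.097]
orientation: [179.9, 0.1, 170.0]
force: [0.3, -1.8, 6.1]
opening: 0.0216
gripper_force: 30.0
```

```bash
python3 -m crank '[[[0,0,0.02],[0,0,0],-1],[[0,0,0.035],[0,0,0],-1],[[0,0,0.04],[0,0,0],-1],[[0,0,0.035],[0,0,0],-1],[[0.0064,-0.0314,0],[0,0,2.5],-1],[[0.0064,-0.0314,0],[0,0,2.5],-1],[[0.0064,-0.0314,0],[0,0,2.5],-1],[[0.0064,-0.0314,0],[0,0,2.5],-1],[[0.0064,-0.0314,0],[0,0,2.5],-1],[[0.0064,-0.0314,0],[0,0,2.5],-1],[[0.0064,-0.0314,0],[0,0,2.5],-1],[[0.0064,-0.0314,0],[0,0,2.5],-1]]'; python3 -m crank '[[[0,0,-0.03],[0,0,0],-1],[[0,0,-0.03],[0,0,0],-1],[[0,0,0],[0,0,0],-1]]'
cat > hole.py <<'E'
from h import *
import sys
x,y=float(sys.argv[1]),float(sys.argv[2])
st();p,d,m=snap('wrist'); X=world(m,d); g=cv2.cvtColor(p,cv2.COLOR_BGR2GRAY); h,s,v=hsv(p)
u,w=np.round(proj(m,[[x,y,.076]])[0]).astype(int)
R=np.hypot(X[:,:,0]-x,X[:,:,1]-y)<.02
low=(X[:,:,2]<.072)&(X[:,:,2]>.005)&R
for a,c in blobs(low,20): print('hole',(u,w),a,c.round(1),onz(m,[c],.076)[0].round(4))
# held part: steel/yellow near tool
o=ctrl.get_obs()['tool_pos']; k=(np.hypot(X[:,:,0]-o[0],X[:,:,1]-o[1])<.02)&(X[:,:,2]>.09)&(X[:,:,2]<o[2]+.02)
yl=k&(h>20)&(h<38)&(s>120)
P=X[yl]; print('neck',len(P),P.mean(0).round(4),'y range',np.percentile(P[:,1],[2,98]).round(4))
f=k&~yl&(X[:,:,2]<o[2]-.012); P=X[f]; print('flange/shank',len(P)); 
if len(P): print('y',np.percentile(P[:,1],[2,50,98]).round(4),'z',np.percentile(P[:,2],[2,20,50,98]).round(4)); v2,u2=np.nonzero(f); print('top px',u2[v2<=v2.min()+1].mean(),v2.min())
print('axis px',proj(m,[[o[0],o[1],o[2]-.072],[o[0],o[1],o[2]-.022],[o[0],o[1],.076]]).round(1))
E
python3 hole.py .4596 .0614
```

```text
clock: 20.35
tool_pos: [0.4587, 0.0601, 0.2261]
orientation: [180.0, 0.1, -169.9]
force: [0.5, 1.1, -1.0]
opening: 0.0216
gripper_force: 30.0
clock: 20.65
tool_pos: [0.4563, 0.0599, 0.1627]
orientation: [-179.9, -0.3, -170.1]
force: [-1.4, 0.1, -0.9]
opening: 0.0217
gripper_force: 30.0
{'clock': 20.65, 'tool_pos': [0.4563, 0.0599, 0.1627], 'orientation': [-179.946, -0.3302, -170.061], 'force': [-1.3611, 0.0953, -0.8902], 'opening': 0.0217, 'gripper_force': 29.9998, 'joint_pos': [32.0419, 3.4227, -30.4424, -0.089, -56.4611, -112.0533]}
hole (np.int64(323), np.int64(217)) 133 [323.1 178.7] [0.4319 0.0567 0.076 ]
hole (np.int64(323), np.int64(217)) 145 [325.2 209.8] [0.4542 0.0622 0.076 ]
neck 1141 [0.4491 0.0593 0.1664] y range [0.0528 0.0666]
flange/shank 1179
y [0.0466 0.0588 0.0735] z [0.1036 0.1396 0.1404 0.1419]
top px 321.5 210
axis px [[322.1 220.9]
 [321.7 248.6]
 [322.2 213.9]]
```

```bash
python3 -m crank '[[[0.001,0.001,-0.01],[0,0,0],-1],[[0,0,-0.015],[0,0,0],-1],[[0,0,-0.01],[0,0,0],-1],[[0,0,-0.01],[0,0,0],-1],[[0,0,0],[0,0,0],-1]]'; python3 -m crank '[[[0,0,-0.008],[0,0,0],-1],[[0,0,-0.005],[0,0,0],-1],[[0,0,0],[0,0,0],-1]]'
```

```text
clock: 21.2
tool_pos: [0.4592, 0.0621, 0.1197]
orientation: [-180.0, -0.1, -170.0]
force: [-0.4, -0.1, -1.6]
opening: 0.0216
gripper_force: 30.0
clock: 21.5
tool_pos: [0.4594, 0.062, 0.107]
orientation: [-180.0, -0.1, -170.0]
force: [0.5, -0.2, -0.4]
opening: 0.0221
gripper_force: 30.0
```

```bash
python3 -m crank '[[[0,0,-0.004],[0,0,0],-1],[[0,0,-0.002],[0,0,0],-1],[[0,0,0],[0,0,0],-1],[[0,0,0],[0,0,0],0],[[0,0,0],[0,0,0],0],[[0,0,0],[0,0,0],0],[[0,0,0.02],[0,0,0],0],[[0,0,0.04],[0,0,0],0],[[0,0,0.04],[0,0,0],0],[[0,0,0.03],[0,0,0],0],[[0,0,0],[0,0,0],0],[[0,0,0],[0,0,0],0]]'
cat > chk.py <<'E'
from h import *
import sys
st();p,d,m=snap('wrist'); X=world(m,d); h,s,v=hsv(p)
for a in sys.argv[1:]:
    x,y=map(float,a.split(','))
    k=(np.hypot(X[:,:,0]-x,X[:,:,1]-y)<.018); k[235:]=0; z=X[k][:,2]
    print(a,len(z),'z hist',[(i,int(((z*1000)//3*3==i).sum())) for i in range(60,144,3)if ((z*1000)//3*3==i).sum()>15])
    steel=k&(s<60)&(X[:,:,2]<.09)&(X[:,:,2]>.077); 
    if steel.sum()>20: P=X[steel]; print(' flange',len(P),P.mean(0).round(4),'z std',P[:,2].std().round(5))
    t=k&(X[:,:,2]>.12); P=X[t]; print(' knob',len(P),P.mean(0).round(4) if len(P) else '')
E
python3 chk.py .4597,.0618 .470,-.013
```

```text
clock: 22.7
tool_pos: [0.4598, 0.0624, 0.2318]
orientation: [179.9, 0.1, -170.0]
force: [-0.4, 0.5, -0.7]
opening: 0.0438
gripper_force: 0.0
{'clock': 22.7, 'tool_pos': [0.4598, 0.0624, 0.2318], 'orientation': [179.9495, 0.0661, -169.9805], 'force': [-0.4239, 0.4574, -0.7131], 'opening': 0.0438, 'gripper_force': 0.0, 'joint_pos': [32.1261, -0.059, -24.3163, -0.0241, -65.6625, -112.0967]}
.4597,.0618 1237 z hist [(72, 38), (75, 270), (78, 274), (81, 152), (120, 46), (123, 280), (132, 23)]
 flange 393 [0.4546 0.0625 0.0806] z std 0.00097
 knob 353 [0.4584 0.0627 0.1245]
.470,-.013 1420 z hist [(72, 17), (75, 273), (78, 250), (81, 206), (84, 18), (87, 19), (90, 19), (93, 16), (96, 21), (99, 23), (102, 19), (105, 22), (108, 20), (111, 25), (114, 22), (117, 18), (120, 45), (123, 280), (132, 32)]
 flange 428 [ 0.4662 -0.0101  0.0809] z std 0.00099
 knob 368 [ 0.4691 -0.0119  0.125 ]
```

```bash
python3 -m crank '[[[0,0.033,0.025],[0,0,-2],0],[[0,0.033,0.025],[0,0,-2],0],[[-0.002,0.034,0],[0,0,-2],0],[[-0.002,0.034,0],[0,0,-2],0],[[-0.002,0.034,0],[0,0,-2],0],[[-0.002,0.034,0],[0,0,-2],0],[[-0.002,0.034,0],[0,0,-2],0],[[-0.002,0.034,0],[0,0,-2],0],[[-0.003,0.033,0],[0,0,-2],0],[[0,0,0],[0,0,-2],0],[[0,0,0],[0,0,0],0],[[0,0,0],[0,0,0],0]]'; python3 look.py
```

```text
clock: 23.95
tool_pos: [0.4444, 0.3647, 0.2802]
orientation: [-179.9, -0.1, 170.1]
force: [0.9, -0.0, 0.2]
opening: 0.0437
gripper_force: 0.0
{'clock': 23.95, 'tool_pos': [0.4444, 0.3647, 0.2802], 'orientation': [-179.8792, -0.0563, 170.0877], 'force': [0.9247, -0.024, 0.1587], 'opening': 0.0437, 'gripper_force': 0.0, 'joint_pos': [58.8536, 9.4771, -7.3079, -0.0091, -73.348, -158.7632]}
bolt 192 [381.9 152.7] top pts 11 [0.4135 0.4164 0.1563] zmax 0.129
bolt 267 [ 57.3 242.6] top pts 1 [0.3739 0.3786 0.4382] zmax 0.1104
red 712 ((323.5, 180.0), (32.0, 33.0), 90.0) [0.4453 0.3652 0.07  ]
caddy ((446.1746520996094, 365.31622314453125), (159.9977569580078, 100.93447875976562), 80.92196655273438)
```

```bash
python3 -m crank '[[[-0.009,0.031,0],[0,0,0],0],[[-0.01,0.031,-0.01],[0,0,0],0],[[0,0,-0.04],[0,0,0],0],[[0,0,-0.04],[0,0,0],0],[[0,0,-0.04],[0,0,0],0],[[0,0,-0.035],[0,0,0],0],[[0,0,-0.021],[0,0,0],0],[[0,0,0],[0,0,0],-1],[[0,0,0],[0,0,0],-1],[[0,0,0],[0,0,0],-1],[[0,0,0],[0,0,0],-1],[[0,0,0],[0,0,0],-1]]'
```

```text
clock: 25.2
tool_pos: [0.4264, 0.4279, 0.0973]
orientation: [179.9, 0.1, 170.0]
force: [-0.1, -1.5, 6.0]
opening: 0.0219
gripper_force: 30.0
```

```bash
python3 -m crank '[[[0,0,0.02],[0,0,0],-1],[[0,0,0.035],[0,0,0],-1],[[0,0,0.045],[0,0,0],-1],[[0,0,0.04],[0,0,0],-1],[[0.004,-0.037,0],[0,0,2.5],-1],[[0.004,-0.037,0],[0,0,2.5],-1],[[0.004,-0.037,0],[0,0,2.5],-1],[[0.004,-0.037,0],[0,0,2.5],-1],[[0.004,-0.037,0],[0,0,2.5],-1],[[0.004,-0.037,0],[0,0,2.5],-1],[[0.004,-0.037,0],[0,0,2.5],-1],[[0.004,-0.037,0],[0,0,2.5],-1]]'; python3 -m crank '[[[0.0045,-0.0365,0],[0,0,0],-1],[[0.0045,-0.0365,0],[0,0,0],-1],[[0.0045,-0.0365,0],[0,0,0],-1],[[0.0045,-0.0365,0],[0,0,0],-1],[[0.0045,-0.0365,0],[0,0,0],-1],[[0.0045,-0.0355,0],[0,0,0],-1],[[0,0,-0.03],[0,0,0],-1],[[0,0,-0.035],[0,0,0],-1],[[0,0,0],[0,0,0],-1],[[0,0,0],[0,0,0],-1]]'; python3 hole.py .4857 -.0858
```

```text
clock: 26.4
tool_pos: [0.4575, 0.1298, 0.2361]
orientation: [180.0, 0.1, -169.9]
force: [1.4, -0.1, -0.1]
opening: 0.0213
gripper_force: 30.0
clock: 27.4
tool_pos: [0.4848, -0.0869, 0.1713]
orientation: [-180.0, -0.0, -169.9]
force: [0.2, 0.1, -0.3]
opening: 0.0217
gripper_force: 30.0
{'clock': 27.4, 'tool_pos': [0.4848, -0.0869, 0.1713], 'orientation': [-179.9696, -0.04, -169.9481], 'force': [0.1609, 0.0774, -0.2825], 'opening': 0.0217, 'gripper_force': 30.0001, 'joint_pos': [12.778, 5.9201, -26.4135, 0.0337, -57.7077, -92.7441]}
hole (np.int64(323), np.int64(209)) 113 [323.1 173.1] [ 0.4584 -0.0906  0.076 ]
hole (np.int64(323), np.int64(209)) 315 [323.4 206.1] [ 0.4831 -0.0859  0.076 ]
neck 1063 [ 0.4779 -0.0877  0.1745] y range [-0.0942 -0.0805]
flange/shank 1168
y [-0.1005 -0.0884 -0.0736] z [0.1121 0.1479 0.1488 0.1502]
top px 320.1764705882353 211
axis px [[321.7 218.9]
 [321.2 246.4]
 [321.8 209.2]]
```

```bash
python3 -m crank '[[[0.001,0.001,-0.015],[0,0,0],-1],[[0,0,-0.018],[0,0,0],-1],[[0,0,-0.01],[0,0,0],-1],[[0,0,-0.01],[0,0,0],-1],[[0,0,0],[0,0,0],-1]]'; python3 -m crank '[[[0,0,-0.008],[0,0,0],-1],[[0,0,-0.004],[0,0,0],-1],[[0,0,-0.003],[0,0,0],-1],[[0,0,0],[0,0,0],-1]]'
```

```text
clock: 27.95
tool_pos: [0.4856, -0.0857, 0.1172]
orientation: [180.0, -0.0, -170.0]
force: [-0.5, -0.3, -1.4]
opening: 0.0217
gripper_force: 30.0
clock: 28.35
tool_pos: [0.4867, -0.086, 0.1033]
orientation: [-180.0, 0.1, -169.9]
force: [-0.5, 0.9, 4.9]
opening: 0.0217
gripper_force: 30.0
```

```bash
python3 -m crank '[[[0,0,-0.001],[0,0,0],-1],[[0,0,0],[0,0,0],0],[[0,0,0],[0,0,0],0],[[0,0,0],[0,0,0],0],[[0,0,0.02],[0,0,0],0],[[0,0,0.04],[0,0,0],0],[[0,0,0.04],[0,0,0],0],[[-0.008,0.036,0.03],[0,0,0],0],[[-0.008,0.037,0.02],[0,0,0],0],[[0,0,0],[0,0,0],0],[[0,0,0],[0,0,0],0]]'; python3 chk.py .4857,-.0858 .4597,.0618 .470,-.013
```

```text
clock: 29.45
tool_pos: [0.4697, -0.012, 0.2519]
orientation: [180.0, 0.1, -169.9]
force: [-0.2, -0.6, -0.6]
opening: 0.0438
gripper_force: 0.0
{'clock': 29.45, 'tool_pos': [0.4697, -0.012, 0.2519], 'orientation': [179.9763, 0.0613, -169.8511], 'force': [-0.2213, -0.6263, -0.591], 'opening': 0.0438, 'gripper_force': 0.0, 'joint_pos': [22.6192, -0.2472, -21.8174, -0.0106, -68.3648, -102.4664]}
.4857,-.0858 1175 z hist [(72, 24), (75, 229), (78, 244), (81, 156), (84, 21), (90, 19), (93, 16), (96, 18), (99, 16), (102, 20), (105, 19), (111, 22), (114, 20), (117, 18), (120, 33), (123, 242), (132, 23)]
 flange 368 [ 0.4812 -0.0833  0.0807] z std 0.00091
 knob 309 [ 0.4842 -0.0854  0.1248]
.4597,.0618 1184 z hist [(72, 44), (75, 249), (78, 245), (81, 129), (90, 19), (93, 16), (99, 19), (102, 21), (105, 20), (108, 16), (111, 19), (114, 16), (117, 18), (120, 58), (123, 220), (132, 32)]
 flange 350 [0.4564 0.0585 0.0806] z std 0.00093
 knob 314 [0.4589 0.0613 0.1247]
.470,-.013 1156 z hist [(72, 22), (75, 263), (78, 222), (81, 159), (120, 54), (123, 237)]
 flange 361 [ 0.4652 -0.0134  0.0807] z std 0.00103
 knob 313 [ 0.4691 -0.0126  0.1244]
```

```bash
python3 -m crank '[[[0,-0.001,-0.04],[0,0,0],0],[[0,0,-0.04],[0,0,0],0],[[0,0,-0.04],[0,0,0],0],[[0,0,-0.03],[0,0,0],0],[[0,0,0],[0,0,0],0],[[0,0,0],[0,0,0],-1],[[0,0,0],[0,0,0],-1],[[0,0,0],[0,0,0],-1],[[0,0,0],[0,0,0],-1],[[0,0,0],[0,0,0],-1],[[0,0,0],[0,0,0],-1]]'; python3 -m crank '[[[0,0,0.01],[0,0,0],-1],[[0,0,0.02],[0,0,0],-1],[[0,0,0.03],[0,0,0],-1],[[0,0,0.03],[0,0,0],-1],[[0,0,0.03],[0,0,0],-1],[[0,0,0.03],[0,0,0],-1],[[0,0,0],[0,0,0],-1]]'
```

```text
clock: 30.6
tool_pos: [0.4708, -0.0136, 0.1029]
orientation: [-180.0, 0.1, -169.9]
force: [-1.0, -0.9, 7.3]
opening: 0.0215
gripper_force: 30.0
clock: 31.3
tool_pos: [0.4716, -0.0134, 0.2564]
orientation: [180.0, 0.4, -169.9]
force: [0.2, 0.3, -1.2]
opening: 0.0219
gripper_force: 30.0
```

```bash
python3 -m crank '[[[-0.0023,0.0344,0],[0,0,-2],-1],[[-0.0023,0.0344,0],[0,0,-2],-1],[[-0.0023,0.0344,0],[0,0,-2],-1],[[-0.0023,0.0344,0],[0,0,-2],-1],[[-0.0023,0.0344,0],[0,0,-2],-1],[[-0.0023,0.0344,0],[0,0,-2],-1],[[-0.0023,0.0344,0],[0,0,-2],-1],[[-0.0023,0.0344,0],[0,0,-2],-1],[[-0.0023,0.0344,0],[0,0,-2],-1],[[-0.0023,0.0344,-0.01],[0,0,-2],-1],[[-0.0023,0.0344,-0.02],[0,0,0],-1],[[0,0,-0.02],[0,0,0],-1]]'; python3 -m crank '[[[0,0,0],[0,0,0],-1],[[0,0,0],[0,0,0],-1]]'
python3 - <<'E'
from h import *
exec(open('look.py').read().split('R=((h')[0].split('for a')[0].replace('from h import *',''))
R=((h<8)|(h>172))&(s>130); o=np.array(ctrl.get_obs()['tool_pos'])
for a,c in blobs(R,80): r=hullc(R&(np.abs(X[:,:,2]-.07)<.006),c,40); print(a,c,r,onz(m,[r[0]],.07)[0].round(4))
k=R&(X[:,:,2]>.14)&(X[:,:,2]<.3); P=X[k]; print('neck',len(P),P.mean(0).round(4),np.percentile(P[:,1],[2,98]).round(4))
f=(s<60)&(np.hypot(X[:,:,0]-o[0],X[:,:,1]-o[1])<.025)&(X[:,:,2]>.09)&(X[:,:,2]<o[2]-.012); P=X[f]; print(len(P),np.percentile(P[:,2],[2,20,50,98]).round(4)); v2,u2=np.nonzero(f); print('tip px',u2[v2<=v2.min()+1].mean(),v2.min())
print(proj(m,[[*o[:2],o[2]-.085],[*o[:2],o[2]-.022],[*o[:2],.07]]))
k=(np.abs(X[:,:,2]-.07)<.004); k[235:]=0
k=k&(h<15)&(v<140); n,l,s2,c=cv2.connectedComponentsWithStats(cv2.morphologyEx(k.astype(np.uint8),cv2.MORPH_CLOSE,np.ones((5,5))))
i=1+np.argmax(s2[1:,4]); P=X[(l==i)&k][:,:2]; print('caddy',cv2.minAreaRect((P*1000).astype(np.float32)))
E
```

```text
clock: 32.5
tool_pos: [0.4438, 0.368, 0.2004]
orientation: [180.0, -0.0, 170.2]
force: [-0.6, -0.8, -2.2]
opening: 0.0215
gripper_force: 30.0
clock: 32.7
tool_pos: [0.4442, 0.3641, 0.2016]
orientation: [-179.9, -0.0, 170.0]
force: [-0.4, 0.2, -0.8]
opening: 0.022
gripper_force: 30.0
{'clock': 32.7, 'tool_pos': [0.4442, 0.3641, 0.2016], 'orientation': [-179.9169, -0.025, 170.0381], 'force': [-0.4437, 0.2462, -0.8471], 'opening': 0.022, 'gripper_force': 29.9999, 'joint_pos': [58.8509, 12.2051, -14.3444, 0.0075, -63.537, -158.8162]}
936 [325.09294872 195.34508547] ((324.5, 198.5), (39.0, 41.0), 90.0) [0.4459 0.3656 0.07  ]
1209 [323.04880066 253.96856907] ((323.0, 217.0), (34.0, 2.0), -0.0) [0.4619 0.3615 0.07  ]
neck 1195 [0.4369 0.3663 0.2085] [0.3588 0.3728]
1216 [0.1415 0.1782 0.1792 0.1806]
tip px 323.5 208
[[322.49653783 213.34286988]
 [322.00272384 246.23152812]
 [322.73614224 197.39774754]]
caddy ((437.4925842285156, 366.8244934082031), (160.42861938476562, 84.09494018554688), 80.6131591796875)
```

```bash
python3 -m crank '[[[0.001,0.001,-0.03],[0,0,0],-1],[[0,0,-0.025],[0,0,0],-1],[[0,0,-0.015],[0,0,0],-1],[[0,0,-0.01],[0,0,0],-1],[[0,0,-0.01],[0,0,0],-1],[[0,0,0],[0,0,0],-1]]'; python3 -m crank '[[[0,0,-0.006],[0,0,0],-1],[[0,0,-0.005],[0,0,0],-1],[[0,0,-0.003],[0,0,0],-1],[[0,0,0],[0,0,0],-1]]'
```

```text
clock: 33.35
tool_pos: [0.4454, 0.3652, 0.1112]
orientation: [-180.0, -0.0, 170.0]
force: [-0.8, 0.5, -0.9]
opening: 0.0217
gripper_force: 30.0
clock: 33.75
tool_pos: [0.4454, 0.3656, 0.0974]
orientation: [-180.0, -0.0, 170.0]
force: [0.7, 0.1, -0.4]
opening: 0.0221
gripper_force: 30.0
```

```bash
python3 -m crank '[[[0,0,-0.002],[0,0,0],-1],[[0,0,0],[0,0,0],0],[[0,0,0],[0,0,0],0],[[0,0,0],[0,0,0],0],[[0,0,0.02],[0,0,0],0],[[0,0,0.04],[0,0,0],0],[[0,0,0.045],[0,0,0],0],[[0,0,0.045],[0,0,0],0],[[0,0,0.035],[0,0,0],0],[[0,0,0],[0,0,0],0],[[0,0,0],[0,0,0],0]]'; python3 chk.py .446,.3655
python3 - <<'E'
from h import *
p,d,m=snap('top')
print('yellow',[(a,c.round(1),onz(m,[c],.11)[0,:2].round(4)) for a,c in blobs(yellow(p),8)])
print('red',[(a,c.round(1),onz(m,[c],.076)[0,:2].round(4)) for a,c in blobs(red(p),8)])
E
```

```text
clock: 34.85
tool_pos: [0.4455, 0.3659, 0.2813]
orientation: [179.9, 0.0, 170.0]
force: [-0.0, -0.9, -0.9]
opening: 0.044
gripper_force: 0.0
{'clock': 34.85, 'tool_pos': [0.4455, 0.3659, 0.2813], 'orientation': [179.8884, 0.0236, 170.0239], 'force': [-0.0026, -0.8684, -0.8856], 'opening': 0.044, 'gripper_force': 0.0, 'joint_pos': [58.8189, 9.4512, -7.2041, -0.0192, -73.2321, -158.7894]}
.446,.3655 878 z hist [(69, 222), (72, 184), (75, 129), (114, 41), (117, 193)]
 knob 14 [0.4355 0.3688 0.1286]
yellow [(np.int32(24), array([283. , 100.5]), array([0.8313, 0.121 ])), (np.int32(31), array([355.7, 227.2]), array([ 0.4877, -0.0862])), (np.int32(26), array([300. , 235.5]), array([0.4614, 0.0627]))]
red [(np.int32(21), array([279.2, 109. ]), array([0.8167, 0.1338])), (np.int32(160), array([439.6, 155.7]), array([ 0.6957, -0.319 ])), (np.int32(47), array([327.8, 232.7]), array([ 0.4722, -0.0122]))]
```

```bash
python3 -c "
from plant import close_job
print(close_job())"
```

```text
the job is handed in; nothing more can be done
None
```

I handed the job in with the plate flat on the form, both bolts home in corner holes and the drift pin back in the caddy, all confirmed by camera; the hand-in call returned no verdict.

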